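Clamp the re-glued keepsake box

TASK

One end panel of the little wooden box has just been re-glued. Take the box from the glass tray, stand it upright on the bed of the bar clamp between the two jaws, lengthwise along the bar, and let go; then squeeze the clamp's trigger and handle together again and again until the sliding jaw holds the box firmly between both jaws, without crushing it. Move the jaw only with the grip, not by hand, and leave the other things on the tray where they are.

Things in the scene. Friction and masses are not known exactly. Their poses are not given: they have to be found in the camera images.
- box: the small wooden box with a sliding lid (lid shut, it stays shut), standing on the glass tray: 44 mm (its x) by 64 mm (its y, the long way) by 45 mm high (z), 0.08 to 0.17 kg. Origin at the centre of its underside. The 44 x 45 mm end panels face +y and -y; turning it by half a turn makes no difference.
- clamp: one-hand bar clamp fixed on a plywood board (100 x 300 mm, 12 mm thick). Origin on the table under the clamp, x across the clamp, y along its bar, z up; the board runs from y = -90 to 210 mm. Jaws and bed lie on the +y side, the upright grip levers on the -y side. The bar passes underneath and sticks out up to 185 mm on the -y side.
- bed_mid (a point): a point on top of the bed, 45 mm above the table, on the clamp's middle line, axes as the clamp's; 38 mm from the fixed jaw's face. The bed is two wooden rails along the clamp's y (16 mm wide, 149 mm long, 44 mm between centres) reaching from the fixed jaw past the sliding jaw; the box stands on both, its y along the clamp's y.
- fixed_jaw: the clamp's fixed jaw, a steel block 48 mm wide, 46 mm high with a rubber face, at clamp y = 65 mm. Origin at the foot of the face's centre, at bed height; the face looks along the clamp's +y.
- jaw_pad: rubber pad of the sliding jaw, 44 mm wide, 36 mm high. Origin at the bottom centre of its face, 3 mm above the bed; the face looks along the clamp's -y and starts 86 to 106 mm from the fixed jaw's face. The jaw behind it is 48 mm wide and 46 mm high. The pad is springy: it yields 1 mm per 14 N of clamping.
- bar: sliding steel bar, 18 x 12 mm, with the sliding jaw on its +y end; its frame is the clamp's frame shifted along y as the jaw closes (towards -y). Friction of about 14 N keeps it where it is. It is moved by squeezing the grip, not by pushing it by hand.
- grip_mid (a point): point midway between trigger and handle, 130 mm above the table, axes as the clamp's: pinch both levers here along the clamp's y. Each lever is 12 mm thick, 24 mm wide in x, black grip from 90 to 145 mm above the table; 64 mm over their outer faces at rest, 32 to 37 mm between fingers fully squeezed. Geared together, they swing evenly towards one another and spring back when let go.
- trigger_top (a point): top of the trigger, the lever nearer the jaws. A full squeeze draws the jaw in about 10 mm and it stays there; several are needed. The pinch, per lever, at grip_mid: 9 to 10 N while the jaw runs free; once it bears on the box the levers harden, each further 1 N of pinch adding about 2 N of clamping. Levers stopping short of full travel at a pinch of 14 to 17 N: firm.
- handle_top (a point): top of the handle, the lever farther from the jaws; origin of both tops 145 mm above the table, in the middle of the lever. A pinch above 20 N per lever over-presses the glued joint (it fails above 30 N of clamping). After letting go the jaws keep at most the 14 N of the bar's friction.
- trigger (a joint): swing of the trigger towards the handle about its pin 18 mm above the table, rad: 0 at rest, 0.139 fully squeezed (the handle swings as much).
- ring_dish: white ceramic ring dish, 84 mm across, 22 mm high, lying on the glass tray, not part of the job. Origin at the centre of its underside.
- round_remote: round white smart-speaker remote, 62 mm across, 18 mm high, lying on the glass tray, not part of the job. Origin at the centre of its underside.
- slim_remote: slim aluminium remote, 34 x 138 x 8 mm, lying on the glass tray, not part of the job. Origin at the centre of its underside.
- spring_clip: silver spring clip holding two battery covers, about 36 x 85 x 22 mm, lying on the glass tray, not part of the job. Origin at the centre of its underside.
- tray: clear glass tray, 280 mm (x) by 360 mm (y), fixed; floor 6 mm thick, rim 14 mm high and 6 mm thick. Origin at the centre of its underside.
There are look-alikes about, which are no part of the job. Of the things that look like the box, the larger one is meant.

How it is judged:
By the outcome, as a careful person would: the job done as asked, in the order asked, and still so for the second after the job is handed in, with the robot touching nothing.
It also fails if it takes over 72 s, if anything falls off the work surface, if the arm or the gripper's body presses on something with over 40 N, if the wrist force passes 120 N, or if a joint passes its speed limit or range.

ROBOT

A 6-joint arm with a two-finger parallel gripper is mounted at the origin on the work surface. World frame = base frame: x ahead of the robot, y to its left, z up, the work surface at z = 0. Lengths are in m, angles in rad, forces in N, time in s.
With the tool pointing down it reaches from about 0.3 to 0.775 m from the base axis. Payload 14.6 kg.
Tool frame: the origin (TCP) lies at the very end of the fingers, on their centre line; the grasp point (between the pads) lies 19 mm behind it; z points along the fingers, y is the line along which they close (so a half turn about z gives the same grasp; the last joint's range is limited). The gripper opens to 94 mm and grips with 3 to 60 N. Pads are 16 mm wide; open, the fingers measure 119 mm over their backs; the gripper's body (75 mm by 177 mm) begins 78 mm behind the grasp point.
Start: joints at [1.043, 0.3, 1.521, -0, 1.321, -0.067], TCP at [0.245, 0.493, 0.179] pointing down, gripper open.
Joint ranges: [-3.03, 3.03], [-0.79, 2.21], [0.23, 2.52], [-1.04, 4.18], [0, 3.07], [-2.55, 2.55]. Speed limits (rad/s): [2.22, 2.22, 2.57, 3.14, 3.14, 3.14].

INTERFACE

Orientations are given as [roll, pitch, yaw] about the fixed x, y, z axes, in that order (R = Rz(yaw) Ry(pitch) Rx(roll)).
In Python, from station import ctrl gives the robot as it stands.
- The arm moves only by the shell command python3 -m pendant 'ROWS' [OPENING] [FORCE]. ROWS is JSON, a list of rows, each a list of 2 entries, a list of its own where there are three numbers: the shift along the world's x, y, z in cm, then the turn about the world's z in rad. A call has 1 to 20 rows; each row shifts and turns the commanded pose from where the row before left it; what a row does not reach is not made up. A row lasts 1/12 s, in which the tool goes at most 41.7 mm and 7.16 degrees, less where a joint would pass 70% of its speed; a pose out of reach is approached as far as the arm can. A call is refused whole if a number of a shift passes 4.17 or a number of a turn 0.125, either way. A call with a gripper value outside its range is refused whole. OPENING is the opening, from 0 (shut) to 1 (fully open), set as the call begins (- or left out, the last holds). The fingers move at their own pace and stop on an object; FORCE is the grip in N (left out, the last holds). Time passes only in rows, so rows that do not move let the fingers close. It gives the time, the measured TCP pose, the force, the opening and the grip force at its end, in the units of the state.
- ctrl.get_obs(): the state, without advancing time (a new reading comes with each control period).
- ctrl.camera(name): name is "side" or "top" or "wrist"; returns a dict with "color" (384x512x3 uint8, red, green, blue), "intrinsics" (3x3 intrinsics, pixels), "camera_from_world" (4x4, takes a point from world to camera coordinates). Camera axes: x right, y down, z forward; pixel columns grow to the right and rows downward; lengths in m; the calibration is good to about 2 mm. A picture is of the moment at which its call begins. There is no depth.
- ctrl.hand_in(): hands the job in; it is judged then, once.
The state is a dict: "time_s": time; "qpos": joint angles; "joint_vel": joint speeds; "tau": joint torques, N m; "ee_pos": TCP position; "eef_rot": TCP orientation; "force": force on the tool from outside, world axes, zero at the start; "moment": the same for the moment, N m; "grip_width": finger opening in m; "grip_force": force on a finger pad.
Only numpy, scipy, OpenCV 4.12 (cv2) and the standard library are available. Lean on these libraries where they do the work, as an engineer would, in place of code of your own. Each camera call takes 0.05 s, during which the arm holds its last target. There are 200 camera calls.

## Working session

There is one attempt and no reset: what is moved stays moved. The work goes in short steps, Python scripts to look and compute and a shell command to move; the robot and the scene stay as the last step left them, time stands still between calls to the robot, and variables do not carry over. Pictures are saved under pics/ and viewed, at most 10 in all, crops included, and the job is handed in when it is done.

```bash
ls; mkdir -p pics
python3 - <<'E'
from station import ctrl
import cv2
for n in ("top","side"):
    c=ctrl.camera(n); cv2.imwrite(f"pics/{n}0.png",cv2.resize(c["color"][:,:,::-1],(800,600),interpolation=cv2.INTER_CUBIC))
    print(n,c["intrinsics"].tolist(),c["camera_from_world"].round(4).tolist())
o=ctrl.get_obs();print(o)
E
```

```text
pics
top [[362.9667925459465, 0.0, 252.16509570376405], [0.0, 362.9667925459465, 193.28407608885976], [0.0, 0.0, 1.0]] [[0.0003, -0.9998, -0.0176, 0.0731], [-0.9959, 0.0013, -0.0907, 0.5627], [0.0907, 0.0176, -0.9957, 1.1035], [0.0, 0.0, 0.0, 1.0]]
side [[378.5305870822276, 0.0, 253.84359246735752], [0.0, 378.5305870822276, 191.20655558746716], [0.0, 0.0, 1.0]] [[0.9235, -0.3836, -0.0045, -0.4605], [-0.1935, -0.4557, -0.8689, 0.2394], [0.3312, 0.8032, -0.495, 0.669], [0.0, 0.0, 0.0, 1.0]]
{'time_s': 0.1, 'qpos': array([ 1.04339679e+00,  3.00396503e-01,  1.52155279e+00,  1.62857324e-05,
        1.32066977e+00, -6.65971770e-02]), 'joint_vel': array([-0.00134519, -0.00323185, -0.00228545, -0.00056397,  0.00086596,
       -0.00138586]), 'tau': array([ 1.15783550e-03, -5.32643437e+01, -3.53283799e+01,  7.09375693e-02,
        2.34752591e-02, -3.96245434e-05]), 'ee_pos': array([0.24442812, 0.49240129, 0.17813922]), 'eef_rot': array([-3.14056956e+00, -8.40455736e-05,  2.68078622e+00]), 'force': array([-1.18997713,  0.21311742, -0.5566841 ]), 'moment': array([ 0.0310905 ,  0.00013727, -0.01831042]), 'grip_force': 0.0, 'grip_width': 0.0943404390962124}
```

View pics/top0.png

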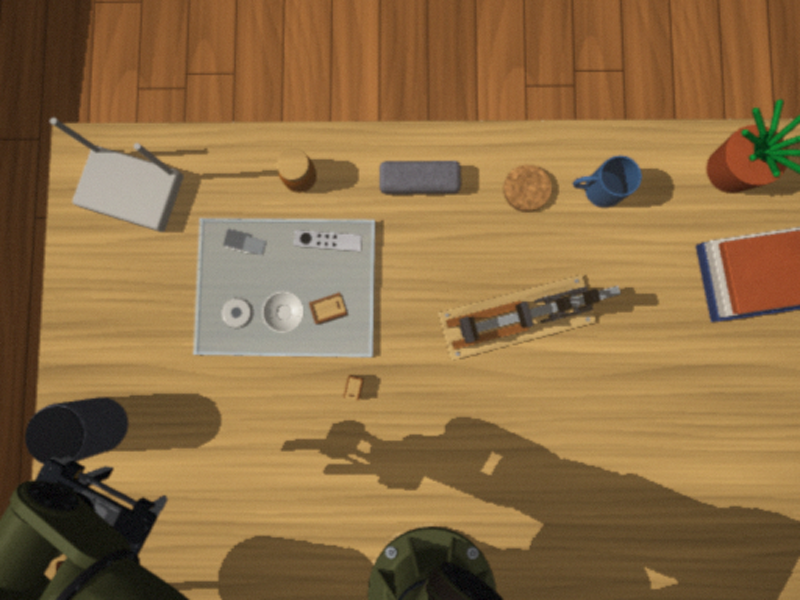

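View pics/side0.png

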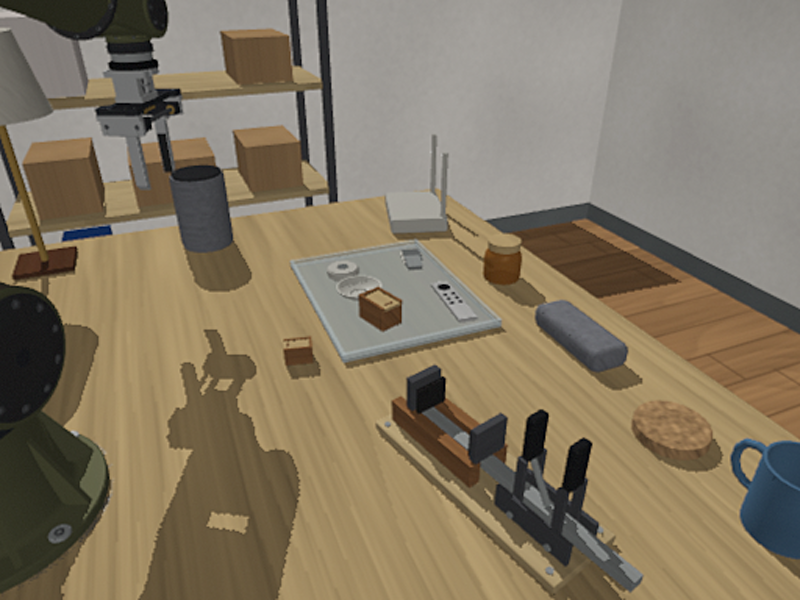

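The top view shows the box on the tray at (328,308), with the ring dish just left of it at (282,312). The small look-alike is off the tray at (354,387). The clamp's sliding jaw is at (467,328), its fixed jaw at (525,312) and its levers at about (565–600,300).

```bash
cat > h.py <<'E'
from station import ctrl
import numpy as np, cv2
def cast(c,px,z):
    K=c["intrinsics"];T=c["camera_from_world"];R,t=T[:3,:3],T[:3,3]
    d=np.c_[np.atleast_2d(px).astype(float),np.ones(len(np.atleast_2d(px)))]@np.linalg.inv(K).T@R
    o=-R.T@t
    return o+d*((z-o[2])/d[:,2])[:,None]
def proj(c,P):
    P=np.atleast_2d(P);T=c["camera_from_world"];q=(P@T[:3,:3].T+T[:3,3])@c["intrinsics"].T
    return q[:,:2]/q[:,2:]
E
python3 - <<'E'
from h import *
c=ctrl.camera("top");im=c["color"]
hsv=cv2.cvtColor(im,cv2.COLOR_RGB2HSV)
m=((hsv[...,1]>90)).astype(np.uint8); m2=np.zeros_like(m); m2[183:212,192:226]=m[183:212,192:226]
for nm,mm in (("all",m2),("top",m2*(hsv[...,2]>140))):
    cs,_=cv2.findContours(mm.astype(np.uint8),0,2);k=max(cs,key=cv2.contourArea)
    r=cv2.minAreaRect(k);b=cv2.boxPoints(r);w=cast(c,b,.051)[:,:2]
    print(nm,r,w.round(4).tolist(),w.mean(0),[np.linalg.norm(w[i]-w[i-1]).round(4) for i in range(4)])
s=.64
bc=cast(c,np.array([[440,313],[585,276],[600,320],[457,358]])*s,.012)
print(bc.round(4)[:,:2].tolist())
print("jaws",cast(c,np.array([[467,328],[525,312]])*s,.091).round(4).tolist())
a=cv2.resize(im[175:220,185:235],(400,360),interpolation=cv2.INTER_CUBIC)
b=cv2.resize(im[170:235,275:402],(800,410),interpolation=cv2.INTER_CUBIC)
cv2.imwrite("pics/cl.png",b[:,:,::-1])
E
```

```text
all ((209.53736877441406, 197.01959228515625), (14.555819511413574, 21.29683494567871), 72.6459732055664) [[0.5608, 0.2402], [0.5802, 0.1782], [0.5377, 0.1646], [0.5183, 0.2264]] [0.54924487 0.20234026] [np.float64(0.0446), np.float64(0.0649), np.float64(0.0447), np.float64(0.0647)]
top ((210.3000030517578, 196.40000915527344), (11.70042610168457, 18.024980545043945), 71.56504821777344) [[0.5594, 0.2319], [0.5768, 0.1798], [0.5428, 0.1682], [0.5255, 0.2202]] [0.55112222 0.20002924] [np.float64(0.0359), np.float64(0.0549), np.float64(0.0359), np.float64(0.0548)]
[[0.5417, -0.0194], [0.6161, -0.3115], [0.5274, -0.3386], [0.4517, -0.0526]]
jaws [[0.508, -0.0645, 0.091], [0.5378, -0.1728, 0.091]]
```

View pics/cl.png

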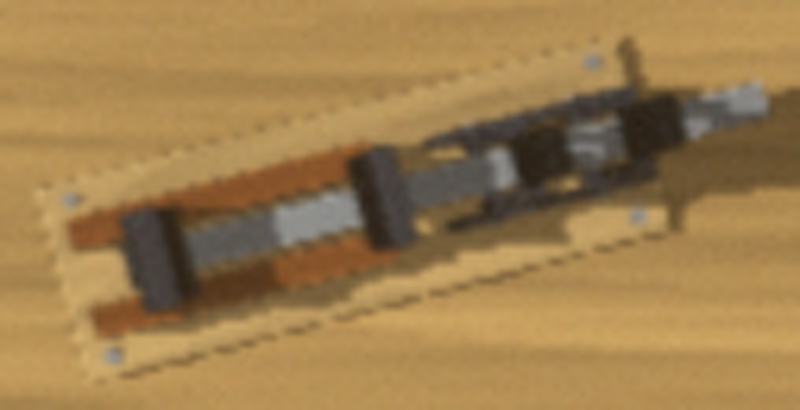

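```bash
python3 -m pendant '[[[2.55,-2.42,0.2],-0.0675],[[2.55,-2.42,0.2],-0.0675],[[2.55,-2.42,0.2],-0.0675],[[2.55,-2.42,0.2],-0.0675],[[2.55,-2.42,0.2],-0.0675],[[2.55,-2.42,0.2],-0.0675],[[2.55,-2.42,0.2],-0.0675],[[2.55,-2.42,0.2],-0.0675],[[2.55,-2.42,0.2],-0.0675],[[2.55,-2.42,0.2],-0.0675],[[2.55,-2.42,0.2],-0.0675],[[2.55,-2.42,0.2],-0.0675],[[0,0,0],0],[[0,0,0],0],[[0,0,0],0]]' 1 20
python3 - <<'E'
from h import *
c=ctrl.camera("wrist");im=c["color"];cv2.imwrite("pics/w1.png",im[:,:,::-1])
hsv=cv2.cvtColor(im,cv2.COLOR_RGB2HSV)
print(proj(c,[[.55,.201,.051],[.55,.201,.006]]))
E
```

```text
time_s: 1.4
ee_pos: [0.5502, 0.2024, 0.2023]
eef_rot: [-3.141, -0.0, 1.871]
force: [-0.3, 0.3, -0.1]
grip_width: 0.0943
grip_force: 0.0
[[259.51958468 177.77588952]
 [259.56406551 171.14111361]]
```

View pics/w1.png

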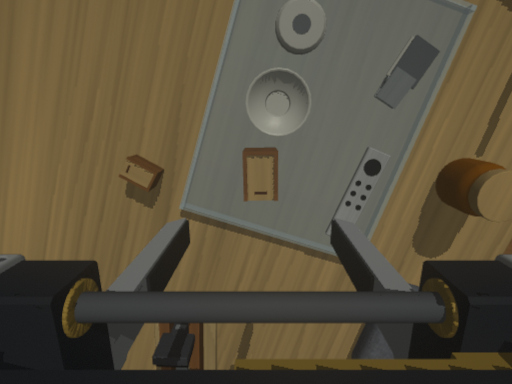

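The wrist view shows the box upright in the picture at (260,175), close to aligned with the gripper. The dish is at (278,102), clear of the fingers.

Run:
```python
from h import *
c=ctrl.camera("wrist");im=c["color"]
hsv=cv2.cvtColor(im,cv2.COLOR_RGB2HSV)
m=np.zeros(im.shape[:2],np.uint8);m[138:210,232:290]=(hsv[138:210,232:290,1]>90)
cs,_=cv2.findContours(m,0,2);k=max(cs,key=cv2.contourArea)
r=cv2.minAreaRect(k);b=cv2.boxPoints(r);w=cast(c,b,.051)[:,:2]
print(r,b.tolist(),w.round(4).tolist(),w.mean(0),[np.linalg.norm(w[i]-w[i-1]).round(4) for i in range(4)])
for row in range(142,206,5):
    x=np.flatnonzero(m[row]);print(row,(x.min(),x.max()) if len(x) else None,im[row,260])
T=c["camera_from_world"];print(-T[:3,:3].T@T[:3,3])
```

```text
((260.0, 174.0), (52.0, 34.0), 90.0) [[243.0, 148.0], [277.0, 148.0], [277.0, 200.0], [243.0, 200.0]] [[0.5193, 0.2312], [0.5593, 0.2436], [0.5801, 0.1801], [0.5381, 0.1671]] [0.54920493 0.20547737] [np.float64(0.0668), np.float64(0.0419), np.float64(0.0668), np.float64(0.0439)]
142 None [102 103  94]
147 None [97 93 82]
152 (np.int64(243), np.int64(277)) [87 63 40]
157 (np.int64(243), np.int64(277)) [79 68 48]
162 (np.int64(243), np.int64(277)) [119 100  65]
167 (np.int64(243), np.int64(277)) [119 100  65]
172 (np.int64(243), np.int64(277)) [119 100  65]
177 (np.int64(244), np.int64(277)) [118 100  65]
182 (np.int64(244), np.int64(277)) [118 100  65]
187 (np.int64(244), np.int64(277)) [118  99  64]
192 (np.int64(244), np.int64(277)) [71 54 39]
197 (np.int64(244), np.int64(277)) [118  99  65]
202 None [102 103  93]
[0.5275697  0.27458368 0.40985971]
```

```bash
python3 -m pendant '[[[0,0.05,-3],0],[[0,0,-3.5],0],[[0,0,-3.5],0],[[0,0,-3.5],0],[[0,0,-2.5],0],[[0,0,-1.7],0],[[0,0,-0.9],0],[[0,0,0],0],[[0,0,0],0]]' 0.8 15
python3 -m pendant '[[[0,0,0],0],[[0,0,0],0],[[0,0,0],0],[[0,0,0],0],[[0,0,0],0],[[0,0,0],0]]' 0 15
```

```text
time_s: 2.25
ee_pos: [0.5507, 0.2033, 0.0175]
eef_rot: [3.141, -0.0, 1.872]
force: [-0.5, 0.4, 0.4]
grip_width: 0.0749
grip_force: 0.0
time_s: 2.75
ee_pos: [0.5507, 0.2027, 0.017]
eef_rot: [3.141, 0.0, 1.871]
force: [-0.1, -0.8, 3.4]
grip_width: 0.0437
grip_force: 15.0
```

```bash
python3 -m pendant '[[[0,0,2],0],[[0,0,3],0],[[0,0,3.5],0],[[0,0,3.5],0],[[0,0,2.5],0],[[0,0,1],0]]'
python3 - <<'E'
from h import *
c=ctrl.camera("top");im=c["color"]
T=c["camera_from_world"];print("cam",-T[:3,:3].T@T[:3,3])
f=lambda p,z:cast(c,np.array(p)/6.3+[274.58,169.6],z)[:,:2]
s=f([(70,200),(593,62),(638,215),(112,355)],.013)
print("screws",s.round(4).tolist(),s.mean(0)); 
for a,b in((1,0),(2,3)): d=s[b]-s[a];print("th",np.arctan2(-d[0],d[1]),np.linalg.norm(d))
hsv=cv2.cvtColor(im,cv2.COLOR_RGB2HSV); g=hsv[...,2]
m=np.zeros(g.shape,np.uint8);m[170:235,275:402]=(im[170:235,275:402].max(2)<72)
n,l,st,ce=cv2.connectedComponentsWithStats(m)
for i in range(1,n):
    if st[i,4]>15:
        k=max(cv2.findContours((l==i).astype(np.uint8),0,2)[0],key=cv2.contourArea)
        r=cv2.minAreaRect(k);b=cv2.boxPoints(r)
        print(st[i],ce[i].round(1),((b-[274.58,169.6])*6.3).round().tolist())
        print("   z.091",cast(c,b,.091)[:,:2].round(4).tolist(), "z.145 ctr",cast(c,ce[i],.145).round(4).tolist())
E
```

```text
time_s: 3.25
ee_pos: [0.5516, 0.203, 0.1756]
eef_rot: [3.136, 0.0, 1.871]
force: [0.2, -0.3, -0.3]
grip_width: 0.0438
grip_force: 15.0
cam [0.46029529 0.05298672 1.15106087]
screws [[0.5384, -0.0321], [0.6071, -0.2931], [0.5307, -0.3131], [0.4615, -0.0523]] [ 0.53444277 -0.17264672]
th 0.2575337197459701 0.26990082437412916
th 0.25924124901754864 0.26987337393327726
[343 184  41  22 335] [365.6 192.9] [[430.0, 139.0], [669.0, 72.0], [695.0, 164.0], [456.0, 230.0]]
   z.091 [[0.5615, -0.1934], [0.5922, -0.3044], [0.5496, -0.3147], [0.5189, -0.2041]] z.145 ctr [[0.5525, -0.2434, 0.145]]
[330 194  11  16 117] [334.9 201.2] [[345.0, 158.0], [391.0, 146.0], [415.0, 241.0], [369.0, 253.0]]
   z.091 [[0.5525, -0.154], [0.5579, -0.1753], [0.5138, -0.1853], [0.5086, -0.164]] z.145 ctr [[0.5295, -0.1582, 0.145]]
[295 203  12  16 103] [300.6 210.1] [[120.0, 217.0], [170.0, 201.0], [200.0, 294.0], [151.0, 310.0]]
   z.091 [[0.525, -0.0496], [0.5326, -0.0724], [0.4897, -0.0861], [0.4822, -0.0634]] z.145 ctr [[0.505, -0.0632, 0.145]]
```

```bash
python3 -m pendant '[[[-0.28,-3.34,0],-0.0042],[[-0.28,-3.34,0],-0.0042],[[-0.28,-3.34,0],-0.0042],[[-0.28,-3.34,0],-0.0042],[[-0.28,-3.34,0],-0.0042],[[-0.28,-3.34,0],-0.0042],[[-0.28,-3.34,0],-0.0042],[[-0.28,-3.34,0],-0.0042],[[-0.28,-3.34,0],-0.0042],[[-0.28,-3.34,0],-0.0042],[[0,0,0],0],[[0,0,0],0],[[0,0,0],0]]'
python3 - <<'E'
from h import *
c=ctrl.camera("wrist");im=c["color"];cv2.imwrite("pics/w2.png",cv2.resize(im[:,:,::-1],(768,576)))
th=.2585;u=np.array([-np.sin(th),np.cos(th)]);v=np.array([np.cos(th),np.sin(th)]);O=np.array([.5344,-.1726])-.06*u
for nm,p in dict(fj=(0,65,91),fjl=(-24,65,91),fjr=(24,65,91),sj=(0,157,84),grip=(0,0,145),bed=(0,103,45)).items():
    w=O+p[0]/1e3*v+p[1]/1e3*u; print(nm,w.round(4),(proj(c,[*w,p[2]/1e3])*1.5).round())
E
```

```text
time_s: 4.38
ee_pos: [0.5221, -0.1309, 0.1702]
eef_rot: [-3.14, -0.001, 1.828]
force: [-0.2, 0.5, -1.4]
grip_width: 0.0438
grip_force: 15.0
fj [ 0.5331 -0.1678] [[392. 340.]]
fjl [ 0.5099 -0.1739] [[358. 340.]]
fjr [ 0.5563 -0.1616] [[426. 340.]]
sj [ 0.5096 -0.0788] [[392. 207.]]
grip [ 0.5497 -0.2306] [[392. 470.]]
bed [ 0.5234 -0.131 ] [[392. 273.]]
```

View pics/w2.png

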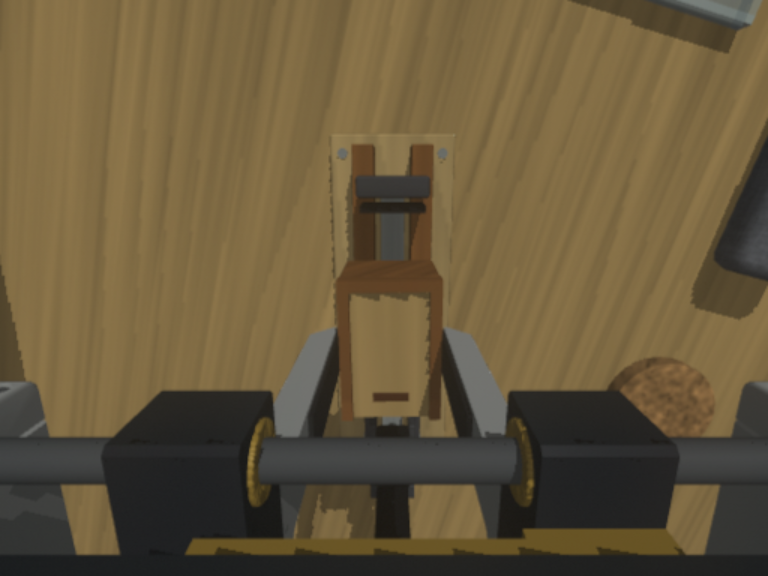

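The wrist view shows the board (332–455), jaws (357–430) and box (338–442) almost concentric and parallel. The box is about 1 mm left, and the sliding jaw is clear at rows 176–212.

```bash
python3 -m pendant '[[[0.12,0,-2],0],[[0,0,-3],0],[[0,0,-3],0],[[0,0,-2],0],[[0,0,-0.8],0],[[0,0,0],0],[[0,0,-0.2],0],[[0,0,-0.2],0],[[0,0,-0.1],0],[[0,0,0],0],[[0,0,0],0]]'
python3 - <<'E'
from h import *
print(ctrl.get_obs()["force"])
c=ctrl.camera("side");im=c["color"];cv2.imwrite("pics/s2.png",cv2.resize(im[190:384,220:430][:,:,::-1],(630,582),interpolation=cv2.INTER_CUBIC))
E
```

```text
time_s: 5.35
ee_pos: [0.524, -0.1313, 0.0592]
eef_rot: [3.141, 0.0, 1.829]
force: [0.4, 0.3, -1.4]
grip_width: 0.0437
grip_force: 15.0
[ 0.41632967  0.26992487 -1.37593026]
```

View pics/s2.png

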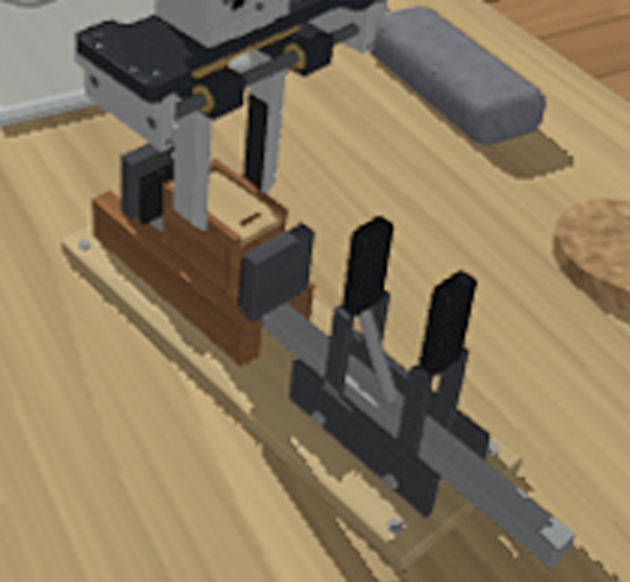

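The side view shows the box just above the rails between the jaws, with the fixed jaw at (275,270). I'm easing it down now.

```bash
python3 -m pendant '[[[0,0,-0.15],0],[[0,0,-0.15],0],[[0,0,0],0],[[0,0,0],0]]'
```

```text
time_s: 5.73
ee_pos: [0.524, -0.1314, 0.0559]
eef_rot: [3.141, 0.0, 1.829]
force: [-0.2, -0.5, 1.7]
grip_width: 0.0436
grip_force: 15.0
```

```bash
python3 -m pendant '[[[0,0,0],0],[[0,0,0],0],[[0,0,0],0],[[0,0,0],0],[[0,0,0],0],[[0,0,0.5],0],[[0,0,1],0],[[0,0,3],0],[[0,0,4],0],[[0,0,3],0],[[0,0,2],0],[[0,0,1],0],[[0,0,0],0],[[0,0,0],0]]' 0.7 15
python3 - <<'E'
from h import *
c=ctrl.camera("wrist");im=c["color"];cv2.imwrite("pics/w3.png",cv2.resize(im[:,:,::-1],(768,576)))
E
```

```text
time_s: 6.9
ee_pos: [0.5236, -0.1312, 0.2001]
eef_rot: [-3.141, -0.0, 1.829]
force: [0.9, -0.6, -0.6]
grip_width: 0.0661
grip_force: 0.0
```

View pics/w3.png

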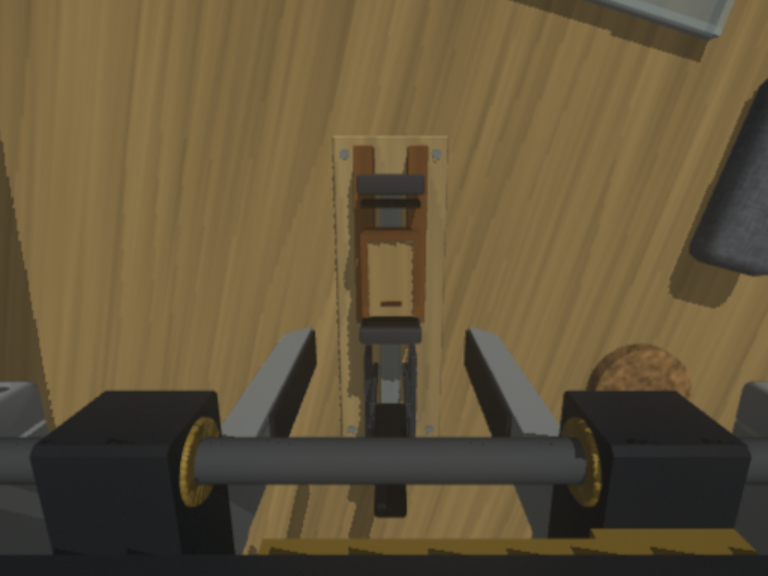

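The wrist view shows the box standing on both rails at (392,275), in line with the jaws and not touching either. Next I'll locate the levers.

Run:
```python
from h import *
th=.2585;u=np.array([-np.sin(th),np.cos(th)]);v=np.array([np.cos(th),np.sin(th)]);O=np.array([.5344,-.1726])-.06*u
loc=lambda w:(np.array([(w-O)@v,(w-O)@u])*1e3).round(1)
s=ctrl.camera("side");t=ctrl.camera("top")
for nm,p in dict(trig=(373,225),hand=(458,282)).items():
    w=cast(s,np.array(p)/3+[219.67,189.67],.145)[0,:2];print("side",nm,w.round(4),loc(w))
im=cv2.imread("pics/cl.png");g=im.max(2)
print(g[150,540],g[122,652],g[200,380])
m=(g<42).astype(np.uint8);n,l,st,ce=cv2.connectedComponentsWithStats(m)
for i in range(1,n):
    if st[i,4]>500:
        r=cv2.minAreaRect(np.argwhere(l==i)[:,::-1].astype(np.float32));w=cast(t,cv2.boxPoints(r)/6.3+[274.58,169.6],.145)[:,:2]
        print("top",st[i],r[0],[loc(x).tolist() for x in w],w.mean(0).round(4))
```

```text
side trig [ 0.553  -0.2371] [ 1.5 -7.1]
side hand [ 0.5671 -0.2885] [  2.  -60.4]
47 48 59
```

Run:
```python
from h import *
th=.2585;u=np.array([-np.sin(th),np.cos(th)]);v=np.array([np.cos(th),np.sin(th)]);O=np.array([.5344,-.1726])-.06*u
loc=lambda w:(np.array([(w-O)@v,(w-O)@u])*1e3).round(1)
t=ctrl.camera("top")
im=cv2.imread("pics/cl.png");g=im.max(2)
for th_ in(50,54):
  m=cv2.morphologyEx((g<th_).astype(np.uint8),cv2.MORPH_OPEN,np.ones((25,25)));n,l,st,ce=cv2.connectedComponentsWithStats(m)
  for i in range(1,n):
    r=cv2.minAreaRect(np.argwhere(l==i)[:,::-1].astype(np.float32));w=cast(t,cv2.boxPoints(r)/6.3+[274.58,169.6],.145)[:,:2]
    print("top",th_,st[i],r[0],[loc(x).tolist() for x in w],w.mean(0).round(4))
for z in (-34,-33): print(O+z/1e3*u)
```

```text
top 50 [ 627  111   33   37 1199] (643.0, 129.0) [[8.6, -40.2], [5.0, -53.7], [-10.2, -49.1], [-6.6, -35.6]] [ 0.5604 -0.274 ]
top 50 [520 144  25  27 675] (532.0, 157.0) [[6.7, 9.2], [4.0, -1.0], [-7.0, 2.3], [-4.3, 12.4]] [ 0.5481 -0.2251]
top 54 [ 625  104   53   46 2236] (651.0, 126.5) [[11.8, -40.2], [6.0, -62.2], [-13.1, -56.5], [-7.2, -34.5]] [ 0.5615 -0.2775]
top 54 [ 518  136   45   40 1709] (540.0, 155.5) [[10.3, 9.0], [5.3, -9.6], [-11.2, -4.7], [-6.2, 13.9]] [ 0.5488 -0.2286]
[ 0.55842928 -0.2634768 ]
[ 0.55817365 -0.26251003]
```

```bash
python3 -m pendant '[[[0.26,-1,0],-0.1208],[[0.26,-1,0],-0.1208],[[0.26,-1,0],-0.1208],[[0.26,-1,0],-0.1208],[[0.26,-1,0],-0.1208],[[0.27,-1,0],-0.1208],[[0.27,-1,0],-0.1208],[[0.27,-1,0],-0.1208],[[0.26,-1,0],-0.1208],[[0.26,-1,0],-0.1208],[[0.26,-1,0],-0.1208],[[0.26,-1,0],-0.1208],[[0.26,-0.94,0],-0.1209],[[0,0,0],0],[[0,0,0],0],[[0,0,0],0]]' 1 15
python3 - <<'E'
from h import *
th=.2585;u=np.array([-np.sin(th),np.cos(th)]);v=np.array([np.cos(th),np.sin(th)]);O=np.array([.5344,-.1726])-.06*u
c=ctrl.camera("wrist");im=c["color"];cv2.imwrite("pics/w4.png",cv2.resize(im[:,:,::-1],(768,576)))
for y in(-5,-57): print((proj(c,[*(O+y/1e3*u),.145])*1.5).round())
T=c["camera_from_world"];print(-T[:3,:3].T@T[:3,3])
E
```

```text
time_s: 8.43
ee_pos: [0.5577, -0.2602, 0.2001]
eef_rot: [-3.141, 0.001, 0.263]
force: [-0.2, 0.2, -0.3]
grip_width: 0.0939
grip_force: 0.0
[[350. 295.]]
[[433. 296.]]
[ 0.62924571 -0.24025639  0.40746179]
```

View pics/w4.png

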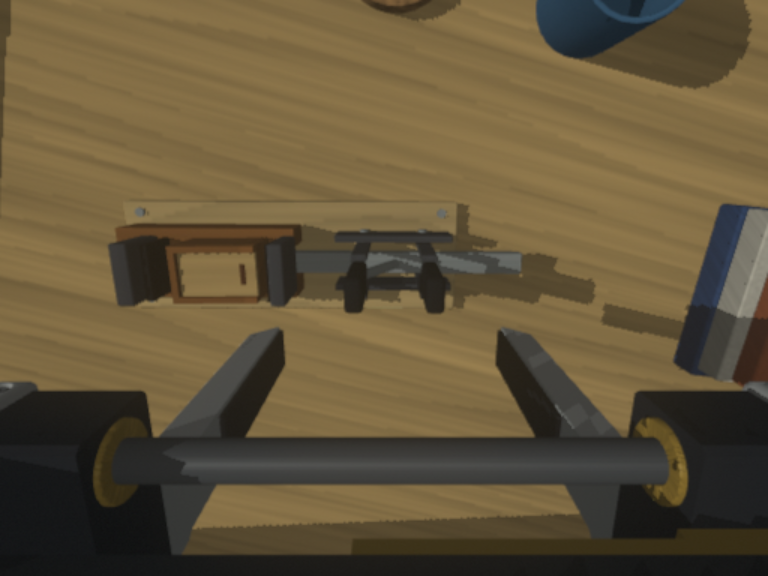

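The wrist view shows the trigger at (354,293) and the handle at (435,293), about 2 mm towards −y of my estimate. I'm correcting for that, lowering, and starting the first squeeze gently.

```bash
python3 -m pendant '[[[0.05,-0.2,-2],0],[[0,0,-2.5],0],[[0,0,-2.5],0],[[0,0,-1.3],0],[[0,0,-0.6],0],[[0,0,0],0],[[0,0,0],0]]' 1 12
python3 -m pendant '[[[0,0,0],0],[[0,0,0],0],[[0,0,0],0],[[0,0,0],0],[[0,0,0],0],[[0,0,0],0],[[0,0,0],0],[[0,0,0],0],[[0,0,0],0],[[0,0,0],0],[[0,0,0],0],[[0,0,0],0]]' 0 12
```

```text
time_s: 9.07
ee_pos: [0.5587, -0.2626, 0.1125]
eef_rot: [3.141, -0.001, 0.26]
force: [0.3, -0.3, 1.1]
grip_width: 0.0941
grip_force: 0.0
time_s: 10.07
ee_pos: [0.5584, -0.2625, 0.1116]
eef_rot: [-3.141, 0.0, 0.258]
force: [-1.2, 4.0, 3.5]
grip_width: 0.0297
grip_force: 12.1
```

```bash
Z='x'; python3 -m pendant '[[[0,0,0],0],[[0,0,0],0],[[0,0,0],0],[[0,0,0],0],[[0,0,0],0],[[0,0,0],0],[[0,0,0],0],[[0,0,0],0]]' 0.85 12
python3 - <<'E'
from h import *
c=ctrl.camera("side");im=c["color"];cv2.imwrite("pics/s3.png",cv2.resize(im[190:384,220:430][:,:,::-1],(630,582),interpolation=cv2.INTER_CUBIC))
E
```

```text
time_s: 10.73
ee_pos: [0.5582, -0.263, 0.1114]
eef_rot: [3.141, 0.0, 0.258]
force: [-0.4, -0.1, -0.1]
grip_width: 0.0783
grip_force: 0.0
```

View pics/s3.png

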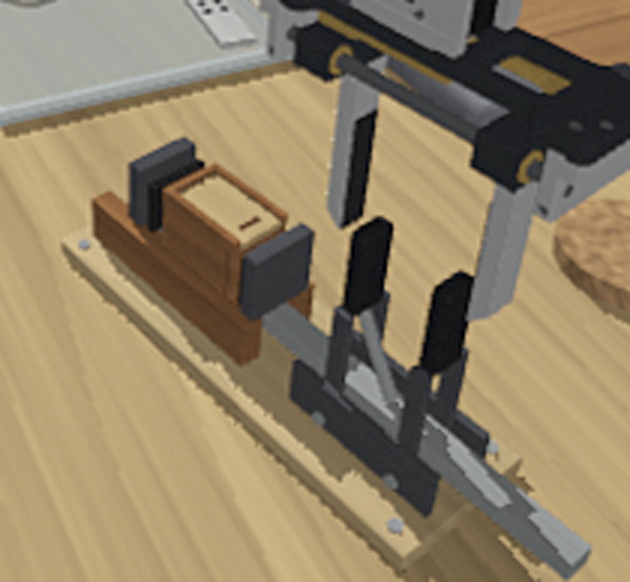

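The side view shows the sliding jaw's left edge moved in from about x=122 to 130, and the bar's end moved out. The levers have sprung back and the box is still standing. The squeeze works, so I'll continue.

```bash
python3 -m pendant '[[[0,0,0],0],[[0,0,0],0],[[0,0,0],0],[[0,0,0],0],[[0,0,0],0],[[0,0,0],0],[[0,0,0],0],[[0,0,0],0],[[0,0,0],0],[[0,0,0],0]]' 0 12
python3 -m pendant '[[[0,0,0],0],[[0,0,0],0],[[0,0,0],0],[[0,0,0],0],[[0,0,0],0],[[0,0,0],0],[[0,0,0],0],[[0,0,0],0]]' 0.85 12
python3 -m pendant '[[[0,0,0],0],[[0,0,0],0],[[0,0,0],0],[[0,0,0],0],[[0,0,0],0],[[0,0,0],0],[[0,0,0],0],[[0,0,0],0],[[0,0,0],0],[[0,0,0],0]]' 0 12
```

```text
time_s: 11.62
ee_pos: [0.5583, -0.2625, 0.1113]
eef_rot: [-3.141, 0.0, 0.258]
force: [-0.3, 2.1, -2.4]
grip_width: 0.0299
grip_force: 11.7
time_s: 12.28
ee_pos: [0.5586, -0.2631, 0.1119]
eef_rot: [3.141, -0.001, 0.258]
force: [-0.3, 0.1, -0.3]
grip_width: 0.0786
grip_force: 0.0
time_s: 13.12
ee_pos: [0.5583, -0.2625, 0.1114]
eef_rot: [-3.141, 0.0, 0.258]
force: [-1.0, 3.4, -0.0]
grip_width: 0.0297
grip_force: 11.9
```

```bash
python3 -m pendant '[[[0,0,0],0],[[0,0,0],0],[[0,0,0],0],[[0,0,0],0],[[0,0,0],0],[[0,0,0],0],[[0,0,0],0],[[0,0,0],0]]' 0.85 12
python3 -m pendant '[[[0,0,0],0],[[0,0,0],0],[[0,0,0],0],[[0,0,0],0],[[0,0,0],0],[[0,0,0],0],[[0,0,0],0],[[0,0,0],0],[[0,0,0],0],[[0,0,0],0]]' 0 12
```

```text
time_s: 13.78
ee_pos: [0.5584, -0.2631, 0.1116]
eef_rot: [3.141, 0.0, 0.258]
force: [-0.4, -0.1, -0.0]
grip_width: 0.0784
grip_force: 0.0
time_s: 14.62
ee_pos: [0.5583, -0.2625, 0.1118]
eef_rot: [-3.141, 0.0, 0.258]
force: [-2.5, 3.6, 5.6]
grip_width: 0.0443
grip_force: 12.2
```

The levers now stop short at 44 mm, so the jaw is bearing on the box. I'll harden this squeeze to about 15.5 N.

```bash
python3 -m pendant '[[[0,0,0],0],[[0,0,0],0],[[0,0,0],0],[[0,0,0],0]]' 0 14
python3 -m pendant '[[[0,0,0],0],[[0,0,0],0],[[0,0,0],0],[[0,0,0],0],[[0,0,0],0],[[0,0,0],0]]' 0 15.5
```

```text
time_s: 14.95
ee_pos: [0.5583, -0.2624, 0.1117]
eef_rot: [-3.141, 0.0, 0.258]
force: [-1.9, 4.5, 5.1]
grip_width: 0.0403
grip_force: 14.2
time_s: 15.45
ee_pos: [0.5583, -0.2624, 0.1117]
eef_rot: [-3.141, 0.0, 0.258]
force: [-3.3, 4.6, 5.3]
grip_width: 0.0378
grip_force: 15.7
```

```bash
python3 -m pendant '[[[0,0,0],0],[[0,0,0],0],[[0,0,0],0],[[0,0,0],0],[[0,0,0],0],[[0,0,0],0],[[0,0,0],0],[[0,0,0],0]]' 0.85 12
python3 -m pendant '[[[0,0,0],0],[[0,0,0],0],[[0,0,0],0],[[0,0,0],0],[[0,0,0],0],[[0,0,0],0],[[0,0,0],0],[[0,0,0],0],[[0,0,0],0]]' 0 12
python3 -m pendant '[[[0,0,0],0],[[0,0,0],0],[[0,0,0],0],[[0,0,0],0],[[0,0,0],0],[[0,0,0],0]]' 0 15.5
```

```text
time_s: 16.12
ee_pos: [0.5584, -0.2629, 0.1115]
eef_rot: [3.141, -0.0, 0.258]
force: [0.4, -0.2, -0.4]
grip_width: 0.08
grip_force: 0.0
time_s: 16.87
ee_pos: [0.5583, -0.2624, 0.1118]
eef_rot: [-3.141, -0.0, 0.258]
force: [-2.6, 3.2, 5.5]
grip_width: 0.0457
grip_force: 12.2
time_s: 17.37
ee_pos: [0.5583, -0.2624, 0.1118]
eef_rot: [-3.141, 0.0, 0.258]
force: [-2.8, 4.4, 4.9]
grip_width: 0.039
grip_force: 15.7
```

Firm: the levers again stop short of full travel at 15.7 N. I'm letting go, backing away and checking.

```bash
python3 -m pendant '[[[0,0,0],0],[[0,0,0],0],[[0,0,0],0],[[0,0,0],0],[[0,0,0],0],[[0,0,0],0],[[0,0,0],0],[[0,0,0],0],[[0,0,2],0],[[0,0,3],0],[[0,0,3],0],[[0,0,3],0],[[0,0,2],0],[[-2,0,0],0],[[-3,0,0],0],[[-3,0,0],0],[[-2,0,0],0],[[0,0,0],0],[[0,0,0],0]]' 0.9 12
python3 - <<'E'
from h import *
c=ctrl.camera("side");im=c["color"];cv2.imwrite("pics/s4.png",cv2.resize(im[190:384,220:430][:,:,::-1],(630,582),interpolation=cv2.INTER_CUBIC))
E
```

```text
time_s: 18.95
ee_pos: [0.4582, -0.263, 0.2423]
eef_rot: [3.141, -0.001, 0.257]
force: [0.7, -0.5, -0.0]
grip_width: 0.0845
grip_force: 0.0
```

View pics/s4.png

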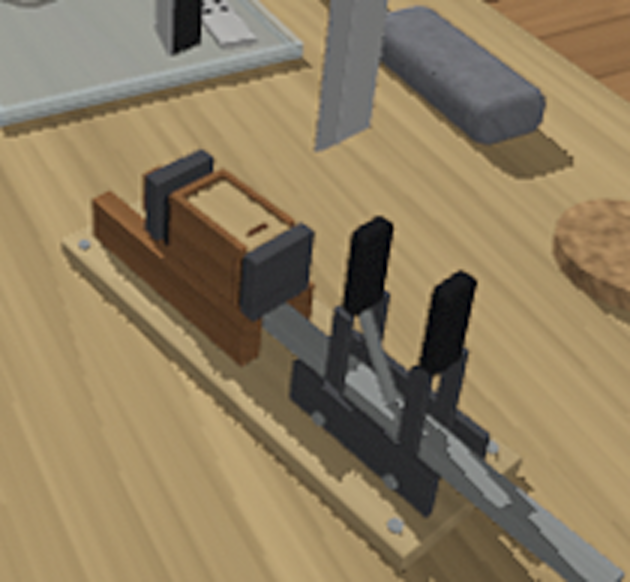

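The side view shows the box upright on both rails, held between the sliding jaw (178,195) and the fixed jaw (275,270). The levers are at rest and the gripper is clear.

```bash
python3 -c "
from station import ctrl
print(ctrl.hand_in())"
```

```text
the job is handed in; nothing more can be done
None
```

The box stands on the clamp bed, held firmly between both jaws; the last squeeze stopped short of full travel at 15.7 N, the gripper is clear, and the job was handed in at about 19 s.

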